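Swing the slotted bracket onto the brake chamber's stud

TASK

On the parts desk a brake chamber stands with its flat face up, and a slotted steel bracket sits loosely on its tall bolt. Lift the bracket's free end a little, swing it round the tall bolt and let its slot down over the short pointed stud, so that the bracket lies flat on the chamber's face, held by tall bolt and stud, and let go. Leave the spare strap on the desk alone.

Things in the scene. Friction and masses are not known exactly. Their poses are not given: they have to be found in the camera images.
- bracket: Loose steel bracket, 0.3-0.5 kg: flat bar 200 x 44 x 8 mm. Origin: centre of its round 20 mm hole at the underside; x along the bar to its free end at x=175, z up. Closed slot 44 long, 24 wide, x=97 to 141 mm. Upright grip tab at x=171: 8 mm thick (x), 34 wide (y), top 54 above the underside. Starts flat on the chamber, hole on the tall bolt, 40-66 deg anticlockwise of the stud.
- chamber: Fixed round cast aluminium brake chamber, 209 mm across, flat face 70 mm up. Origin: centre of underside; x from tall bolt to stud, z up. Tall bolt at x=-60, y=0: 16 mm thick, 56 mm high, with a 29 mm nut whose underside is 40 mm above the face: the bracket lifts 30 mm but stays on. A brass plug (20 mm square, 12 high) at x=-10, y=-62 mm is no stud: too near the tall bolt for the slot.
- stud (a point): Tip of the short pointed dark steel stud fixed on the chamber's face, at the chamber's x=60, y=0 mm, 120 mm from the tall bolt. It is 12 mm thick and rises 16 mm above the face; its upper 8 mm taper to a blunt point 4 mm across.
- strap: Loose spare steel strap lying flat on the desk beside the chamber, a bystander: 200 x 44 x 8 mm with two round 20 mm holes, no slot and no tab. Origin: centre of its underside, x along it.
Things that resemble listed ones, but are neither listed nor needed, are in the scene too. There is more than one size of the bracket; the job needs the middle-sized. There is more than one size of the chamber; the one meant has the size given above.

How it is judged:
By the outcome, as a careful person would: the job done as asked, in the order asked, and still so for the second after the job is handed in, with the robot touching nothing.
It also fails if it takes over 40 s, if anything falls off the work surface, if the arm or the gripper's body presses on something with over 40 N, if the wrist force passes 120 N, or if a joint passes its speed limit or range.

ROBOT

A 6-joint arm with a two-finger parallel gripper is mounted at the origin on the work surface. World frame = base frame: x ahead of the robot, y to its left, z up, the work surface at z = 0. Lengths are in mm, angles in rad, forces in N, time in s.
With the tool pointing down it reaches from about 350 to 875 mm from the base axis. Payload 4.2 kg.
Tool frame: the origin (TCP) lies at the very end of the fingers, on their centre line; the grasp point (between the pads) lies 19 mm behind it (arm.grip_point_offset is the distance from the TCP to the grasp point, in mm); z points along the fingers, y is the direction in which the jaws open and shut (so a half turn about z gives the same grasp; the last joint's range is limited). The gripper opens to 85 mm and grips with 20 to 120 N. Pads are 22 mm wide; open, the fingers measure 114 mm over their backs; the gripper's body (76 mm by 85 mm) begins 54 mm behind the grasp point. The pads swing forward as they close: fully open they stand 13 mm farther back than shut.
Start: joints at [-1.052, 0.385, 0.008, 0, -1.194, -0.259], TCP at [160.571, -604, 231.312] pointing down, gripper open.
Joint ranges: [-3.14, 3.14], [-1.21, 2.06], [-1.07, 1.41], [-3.16, 2.05], [-2.99, -0.16], [-3.1, 3.1]. Speed limits (rad/s): [2.79, 2.79, 3.14, 3.14, 3.14, 3.14].

INTERFACE

Orientations are given as a unit quaternion [x, y, z, w].
In Python, from bench import arm gives the robot as it stands.
- The arm moves only by the tool drive_tool, never from a script. Its argument "steps" is a list of rows, each a list of 5 numbers: the shift along the tool's x, y, z in m, then the turn about the tool's z in degrees, then the finger opening in m, from 0 to 0.0854. A call has 1 to 20 rows; each row shifts and turns the commanded pose from where the row before left it, along the tool's axes as they then stand; what a row does not reach is not made up. A row lasts 1/10 s, in which the tool goes at most 50 mm and 8.59 degrees, less where a joint would pass 70% of its speed; a pose out of reach is approached as far as the arm can. A call is refused whole if a number of a shift passes 0.05 or a number of a turn 8.59, either way. A call with a gripper value outside its range is refused whole. The fingers move at their own pace and stop on an object; the grip force is fixed at half the most. Time passes only in rows, so rows that do not move let the fingers close. It gives the time, the measured TCP pose, the force and the opening at its end, in the units of the state.
- arm.read_state(): the state, without advancing time (a new reading comes with each control period).
- arm.get_image(name): name is "scene" or "top" or "wrist"; returns (picture, depth): 480x640x3 uint8, blue, green, red; 480x640 float32, mm along the optical axis (not along the pixel's ray), 0 where there is no reading.
- arm.camera_params(name): a dict with "K" (3x3 intrinsics, pixels), "dist" ([k1, k2, p1, p2, k3] as OpenCV has them; the pictures are not rectified), "world_to_cam" (4x4, takes a point from world to camera coordinates); the wrist camera has in their place "mount" (4x4, takes a point from camera to tool coordinates, whose origin is the TCP and whose axes are the flange's). Camera axes: x right, y up, looking along -z (the intrinsics and any distortion apply to the point x, -y, -z); pixel columns grow to the right and rows downward; lengths in mm; the calibration is good to about 2 mm. A picture is of the moment at which its call begins: read the wrist's pose just before it. camera_params takes no time and is no camera call.
- arm.job_done(): hands the job in, once; it reports no verdict.
The state is a dict: "clock": time; "joints": joint angles; "joint_vel": joint speeds; "joint_efforts": joint torques, N m; "position": TCP position; "ee_rot": TCP orientation; "contact_force": force on the tool from outside, world axes, zero at the start; "wrist_torque": the same for the moment, N m; "gripper_width": finger opening in mm.
Only numpy, scipy, OpenCV 4.12 (cv2) and the standard library are available. Lean on these libraries where they do the work, as an engineer would, in place of code of your own. Each camera call takes 0.05 s, during which the arm holds its last target.

## Working session

There is one attempt and no reset: what is moved stays moved. The work goes in short steps, Python scripts to look and compute and a tool call to move; the robot and the scene stay as the last step left them, time stands still between calls to the robot, and variables do not carry over. Pictures are saved under pics/ and viewed, and the job is handed in when it is done.

Besides the shell and the picture viewer there is one more tool, called after "Request:" as name(argument=value, ...), one argument or row to a line, values as JSON. drive_tool: Moves the arm, as the interface text tells. Its arguments: {"type":"object","properties":{"steps":{"type":"array"}},"required":["steps"]}

```bash
ls; mkdir -p pics; cat > h.py <<'E'
from bench import arm
import numpy as np, cv2
def snap(n,f):
    st=arm.read_state(); im,d=arm.get_image(n); cv2.imwrite(f'pics/{f}.png',im); np.savez(f'pics/{f}.npz',im=im,d=d,pos=st['position'],q=st['ee_rot']); return im,d,st
E
python3 - <<'E'
from h import *
for n in ['scene','top']:
    im,d,st=snap(n,n+'0'); print(arm.camera_params(n))
print(arm.camera_params('wrist')); print(arm.read_state())
E
```

```text
pics
{'K': array([[493.66259743,   0.        , 320.71484794],
       [  0.        , 493.66259743, 234.02024454],
       [  0.        ,   0.        ,   1.        ]]), 'dist': array([-0.06606691,  0.        ,  0.        ,  0.        ,  0.        ]), 'world_to_cam': array([[ 7.79829533e-01,  6.25839729e-01, -1.38033321e-02,
        -3.26133631e+02],
       [-4.81465307e-01,  6.13732004e-01,  6.25718935e-01,
         2.99859730e+02],
       [ 4.00071315e-01, -4.81308279e-01,  7.79926460e-01,
        -1.43654510e+03],
       [ 0.00000000e+00,  0.00000000e+00,  0.00000000e+00,
         1.00000000e+00]])}
{'K': array([[442.41946093,   0.        , 320.43909356],
       [  0.        , 442.41946093, 240.53445373],
       [  0.        ,   0.        ,   1.        ]]), 'dist': array([-0.07593891,  0.        ,  0.        ,  0.        ,  0.        ]), 'world_to_cam': array([[ 1.45719336e-02, -9.99886013e-01,  3.95212406e-03,
        -1.37804096e+02],
       [ 9.89531281e-01,  1.49883731e-02,  1.43538124e-01,
        -5.40736203e+02],
       [-1.43580998e-01,  1.81912237e-03,  9.89636897e-01,
      
[... 702 characters left out ...]
'clock': 0.1, 'joints': array([-1.05238830e+00,  3.85470152e-01,  6.80719759e-03, -4.30574659e-04,
       -1.19398314e+00, -2.58592406e-01]), 'joint_vel': array([ 0.00049344, -0.00252587,  0.00306804,  0.00260988, -0.00218283,
       -0.001505  ]), 'joint_efforts': array([-6.01793690e-04, -3.93317556e+01,  1.88928902e+01,  4.19795170e+00,
       -2.56423766e-03, -1.42535114e-06]), 'position': array([ 160.45321152, -603.53813771,  230.35485486]), 'ee_rot': array([-1.29463937e-01,  9.91583680e-01,  9.31760003e-04, -1.65148796e-04]), 'contact_force': array([-0.27341476, -0.33062676, -0.31287635]), 'wrist_torque': array([-0.01116374,  0.04713468,  0.00859354]), 'gripper_width': 85.2983685299614}
```

View pics/scene0.png

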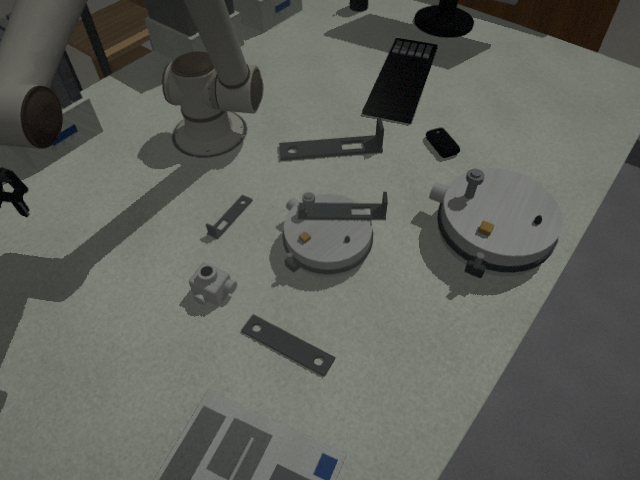

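View pics/top0.png

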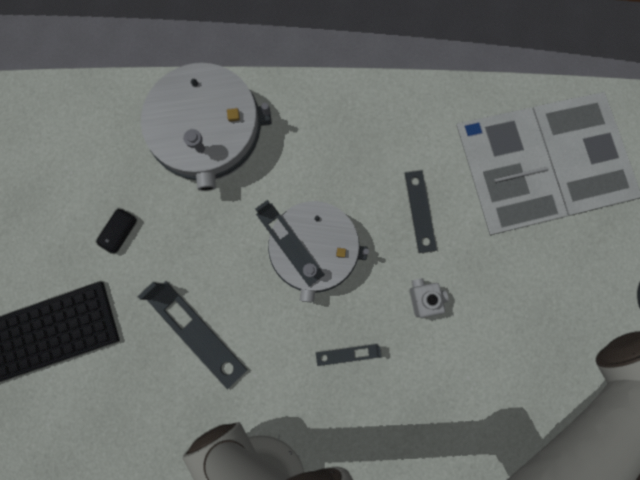

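The right bracket lies on the smaller chamber, around (310,245) in top view. Its bolt is near (310,270), the stud near (318,218) and the tab near (265,209). I'll enlarge the crop.

```bash
cat >> h.py <<'E'
def ray(n,uv,z,f=None):
    """intersect pixel with plane z (world)"""
    p=arm.camera_params(n)
    x,y=cv2.undistortPoints(np.array([[uv]],float),p['K'],p['dist'])[0,0]
    d=np.array([x,-y,-1.])
    if n=='wrist':
        from scipy.spatial.transform import Rotation as R
        s=np.load(f'pics/{f}.npz'); T=np.eye(4);T[:3,:3]=R.from_quat(s['q']).as_matrix();T[:3,3]=s['pos']
        M=T@p['mount']
    else: M=np.linalg.inv(p['world_to_cam'])
    o=M[:3,3]; v=M[:3,:3]@d
    return o+v*(z-o[2])/v[2]
def proj(n,P,f=None):
    p=arm.camera_params(n)
    if n=='wrist':
        from scipy.spatial.transform import Rotation as R
        s=np.load(f'pics/{f}.npz'); T=np.eye(4);T[:3,:3]=R.from_quat(s['q']).as_matrix();T[:3,3]=s['pos']
        W=np.linalg.inv(T@p['mount'])
    else: W=p['world_to_cam']
    c=np.atleast_2d(P)@W[:3,:3].T+W[:3,3]
    c=c*[1,-1,-1]
    return cv2.projectPoints(c.reshape(-1,1,3),np.zeros(3),np.zeros(3),p['K'],p['dist'])[0].reshape(-1,2)
def crop(f,x0,y0,w,h,s,out,pts=()):
    im=np.load(f'pics/{f}.npz')['im'][y0:y0+h,x0:x0+w]
    im=cv2.resize(im,None,fx=s,fy=s,interpolation=cv2.INTER_CUBIC)
    im=cv2.convertScaleAbs(im,alpha=1.5)
    for u,v in pts: cv2.circle(im,(int((u-x0+.5)*s),int((v-y0+.5)*s)),2,(0,0,255),-1)
    cv2.imwrite(f'pics/{out}.png',im)
E
python3 - <<'E'
from h import *
crop('top0',250,190,130,110,5,'t0c'); crop('scene0',270,180,120,100,6,'s0c')
E
```

```text
(no output)
```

View pics/t0c.png

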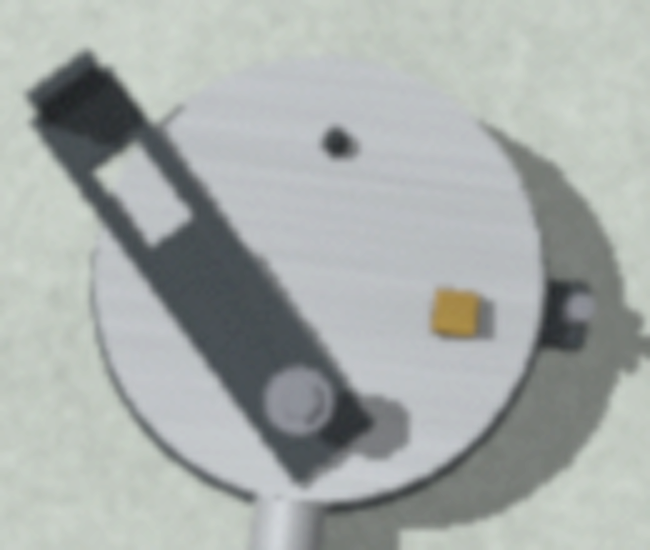

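View pics/s0c.png

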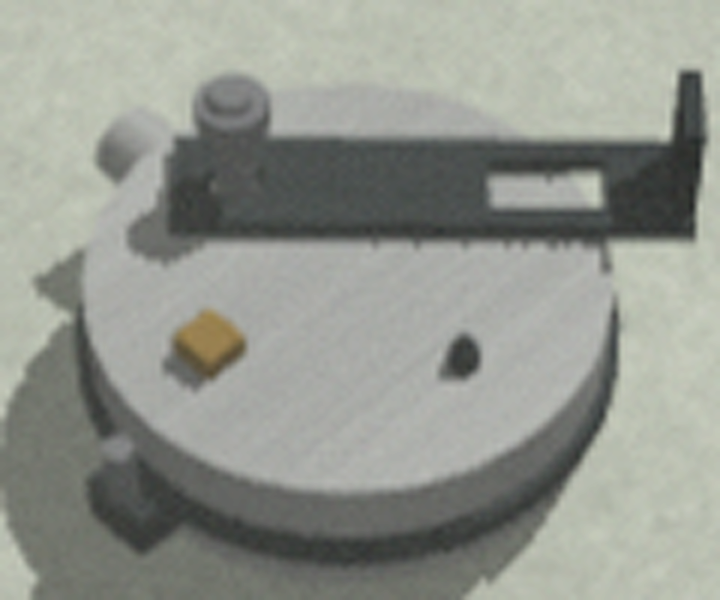

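```bash
python3 - <<'E'
from h import *
t=lambda u,v:(250+u/5-.5,190+v/5-.5); s=lambda u,v:(270+u/6-.5,180+v/6-.5)
pr=lambda l,P:print(l,np.round(P,1))
pr('stud t',ray('top',t(337,141),86)); pr('stud s',ray('scene',s(466,338),86))
pr('bolt t',ray('top',t(297,399),126)); pr('bolt s',ray('scene',s(230,97),126))
for c in [(92,285),(545,285),(335,55),(320,500)]: pr('ch',ray('top',t(*c),70))
for c in [(135,140),(193,215),(155,248),(93,175)]: pr('slot t',ray('top',t(*c),78))
for c in [(487,172),(604,168),(604,210),(490,210)]: pr('slot s',ray('scene',s(*c),78))
for c in [(28,95),(88,50),(97,62),(40,107)]: pr('tab t',ray('top',t(*c),124))
for c in [(678,72),(702,72)]: pr('tab s',ray('scene',s(*c),124))
d=np.load('pics/top0.npz')['d']
E
```

```text
stud t [ 586.7 -121.1   86. ]
stud s [ 589.9 -119.9   86. ]
bolt t [ 469.3 -106.5  126. ]
bolt s [ 470.9 -108.6  126. ]
ch [523.1 -13.1  70. ]
ch [ 526.1 -214.5   70. ]
ch [ 629.4 -119.5   70. ]
ch [ 429.5 -116.1   70. ]
slot t [587.4 -31.1  78. ]
slot t [554.  -57.8  78. ]
slot t [539.  -41.4  78. ]
slot t [571.3 -12.9  78. ]
slot s [543.8 -44.5  78. ]
slot s [577.9 -15.1  78. ]
slot s [590.2 -32.6  78. ]
slot s [556.2 -59.3  78. ]
tab t [597.2  10.5 124. ]
tab t [617.2 -14.5 124. ]
tab t [612.  -18.5 124. ]
tab t [592.1   5.2 124. ]
tab s [593.4   5.8 124. ]
tab s [600.4  11.4 124. ]
```

Request:
drive_tool(
  steps=[
    [-0.029,0.0232,0,0,0.0854],
    [-0.029,0.0232,0,0,0.0854],
    [-0.029,0.0232,0,0,0.0854],
    [-0.029,0.0232,0,0,0.0854],
    [-0.029,0.0232,0,0,0.0854],
    [-0.029,0.0232,0,0,0.0854],
    [-0.029,0.0232,0,0,0.0854],
    [-0.029,0.0232,0,0,0.0854],
    [-0.029,0.0232,0,0,0.0854],
    [-0.029,0.0232,0,0,0.0854],
    [-0.029,0.0232,0,0,0.0854],
    [-0.029,0.0232,0,0,0.0854],
    [-0.029,0.0232,0,0,0.0854],
    [-0.029,0.0232,0,0,0.0854],
    [-0.029,0.0232,0,0,0.0854],
    [-0.029,0.0232,0,0,0.0854],
  ],
)

```text
clock: 1.7
position: [514.1, -124.6, 231.0]
ee_rot: [-0.13, 0.992, 0.0, -0.0]
contact_force: [1.2, -0.7, 0.2]
gripper_width: 85.2
```

```bash
python3 -c "
from h import *
print(arm.read_state())"
```

```text
{'clock': 1.7, 'joints': array([ 6.89991448e-02,  2.22005113e-01, -2.26520630e-01, -2.09511501e-04,
       -1.12295793e+00, -1.37973020e+00]), 'joint_vel': array([ 0.57728547,  0.23397592,  0.30440421,  0.00410878, -0.06954434,
       -0.57539422]), 'joint_efforts': array([-1.72937125e+00, -3.16339767e+01,  1.74403328e+01,  3.94489110e+00,
       -2.20349430e-04,  3.71411070e-01]), 'position': array([ 514.05616522, -124.59896034,  230.99775451]), 'ee_rot': array([-1.29621482e-01,  9.91563485e-01,  1.15196493e-04, -3.37275301e-04]), 'contact_force': array([ 1.17998692, -0.66502301,  0.18654394]), 'wrist_torque': array([-0.04954386, -0.03091188, -0.01320054]), 'gripper_width': 85.16807586517646}
```

Request:
drive_tool(
  steps=[
    [-0.03,0.0232,0,0,0.0854],
    [-0.03,0.0232,0,0,0.0854],
    [-0.03,0.0232,0,0,0.0854],
    [-0.03,0.0232,0,0,0.0854],
    [0,0,0,-8.59,0.0854],
    [0,0,0,-8.59,0.0854],
    [0,0,0,-8.59,0.0854],
    [0,0,0,-8.59,0.0854],
    [0,0,0,-8.59,0.0854],
    [0,0,0,-8.59,0.0854],
    [0,0,0,-8.59,0.0854],
    [0,0,0,-8.59,0.0854],
    [0,0,0,-8.59,0.0854],
    [0,0,0,-8.59,0.0854],
    [0,0,0,-8.59,0.0854],
    [0,0,0,-8.59,0.0854],
    [0,0,0,-8.59,0.0854],
  ],
)

```text
clock: 3.4
position: [605.4, -5.5, 230.7]
ee_rot: [0.895, -0.447, -0.001, 0.0]
contact_force: [0.1, -0.2, -0.6]
gripper_width: 85.6
```

```bash
python3 -c "
from h import *
im,d,st=snap('wrist','w1')
print(st['joints'],st['position'],st['ee_rot'],st['contact_force'])
c=arm.camera_params('top')
b=np.array([470,-107.5]);a=np.deg2rad(36.7);er=np.array([np.cos(a),np.sin(a)]);et=np.array([-er[1],er[0]])
P=[[*(b+er*x+et*y),z] for x,y,z in [(0,0,126),(97,12,78),(97,-12,78),(141,12,78),(141,-12,78),(167,17,124),(167,-17,124),(175,17,124),(175,-17,124)]]+[[588.3,-120.5,86]]
p=proj('wrist',P,'w1');print(p.round())
crop('w1',0,0,640,480,1.25,'w1c',p)
"
```

```text
[ 2.57790423e-01  3.52606353e-01 -4.24022430e-02 -2.99937308e-04
 -1.17703683e+00  3.86438037e-01] [605.43441467  -5.54864363 230.68554919] [ 8.94563836e-01 -4.46939742e-01 -5.60506020e-04  3.08329755e-04] [ 0.0982454  -0.23986184 -0.58765876]
[[568. 237.]
 [406. 234.]
 [408. 204.]
 [349. 234.]
 [350. 204.]
 [316. 260.]
 [317. 210.]
 [304. 260.]
 [304. 210.]
 [431. 109.]]
```

View pics/w1c.png

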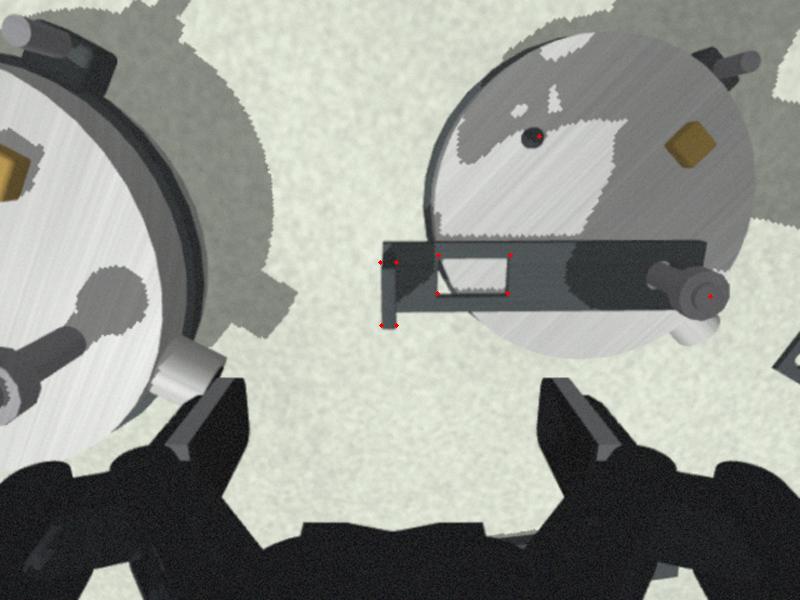

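```bash
python3 -c "
from h import *
w=lambda u,v:(u/1.25-.1,v/1.25-.1)
for l,c,z in [('stud',(532,137),86),('bolt',(704,294),126),('s',(438,257),78),('s',(509,258),78),('s',(508,294),78),('s',(438,295),78),('t',(382,328),124),('t',(396,328),124),('t',(384,267),124)]: print(l,ray('wrist',w(*c),z,'w1').round(1))
"
```

```text
stud [ 591.2 -117.8   86. ]
bolt [ 473.4 -106.4  126. ]
s [589.3 -31.8  78. ]
s [554.2 -57.4  78. ]
s [539.8 -39.7  78. ]
s [574.4 -12.9  78. ]
t [598.4  11.8 124. ]
t [592.4   7.3 124. ]
t [617.5 -15.7 124. ]
```

```bash
python3 -c "
from h import *
d=np.load('pics/top0.npz')['d'];M=np.linalg.inv(arm.camera_params('top')['world_to_cam']);p=arm.camera_params('top')
for u,v in [(205,182),(215,180),(240,160),(250,140),(257,120),(200,120)]:
    z=d[v,u];x,y=cv2.undistortPoints(np.array([[[u,v]]],float),p['K'],p['dist'])[0,0]
    print(u,v,(M[:3,:3]@(np.array([x,-y,-1])*z)+M[:3,3]).round())
"
```

```text
205 182 [664. 130.  91.]
215 180 [675. 113.  68.]
240 160 [727.  60.  57.]
250 140 [769.  36.  76.]
257 120 [826.  25.  57.]
200 120 [809. 150.  94.]
```

Request:
drive_tool(
  steps=[
    [0,-0.0015,0.025,0,0.0854],
    [0,0,0.03,0,0.0854],
    [0,0,0.03,0,0.0854],
    [0,0,0.03,0,0.0854],
    [0,0,0.018,0,0.06],
    [0,0,0.005,0,0.04],
    [0,0,0,0,0.025],
    [0,0,0,0,0.018],
    [0,0,0,0,0.018],
    [0,0,0,0,0.018],
  ],
)

```text
clock: 4.45
position: [607.6, -4.5, 94.5]
ee_rot: [0.893, -0.45, 0.001, -0.001]
contact_force: [0.0, 0.1, 0.2]
gripper_width: 17.8
```

```bash
python3 -c "
from h import *
im,d,st=snap('wrist','w2')
print(st['joints'],st['position'],st['ee_rot'],st['contact_force'],st['gripper_width'])
crop('w2',0,0,640,480,1.25,'w2c')
"
```

```text
[ 2.58732810e-01  4.80242022e-01 -2.12569793e-01  1.09121478e-04
 -8.75725384e-01  3.78998052e-01] [607.59913743  -4.51758555  94.50942504] [ 8.93148329e-01 -4.49760809e-01  8.73100632e-04 -7.17891510e-04] [0.04002795 0.12175365 0.19129465] 17.824592380017005
```

View pics/w2c.png

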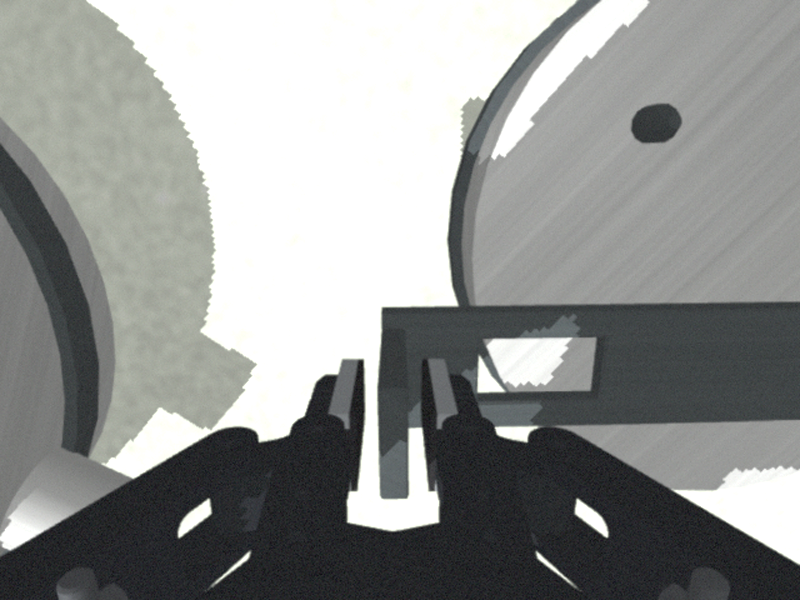

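Request:
drive_tool(
  steps=[
    [0,0,0.004,0,0.018],
    [0,0,0,0,0.01],
    [0,0,0,0,0.004],
    [0,0,0,0,0.0],
    [0,0,0,0,0.0],
    [0,0,0,0,0.0],
  ],
)

```text
clock: 5.1
position: [606.9, -4.7, 89.1]
ee_rot: [0.893, -0.45, -0.0, 0.0]
contact_force: [0.3, 0.5, -2.7]
gripper_width: 7.1
```

```bash
python3 -c "
from h import *
st=arm.read_state()
print(st['joints'],st['position'],st['ee_rot'],st['contact_force'],st['gripper_width'])
"
```

```text
[ 2.58696911e-01  4.86632979e-01 -2.17708315e-01 -1.14763994e-04
 -8.66779296e-01  3.79338256e-01] [606.88682439  -4.6751047   89.07918861] [ 8.93184913e-01 -4.49689541e-01 -1.50350813e-04  7.47925980e-05] [ 0.3302196   0.54381368 -2.69397204] 7.067275520671253
```

Request:
drive_tool(
  steps=[
    [0,0,-0.006,0,0],
    [0,0,-0.006,0,0],
    [0,0,-0.006,0,0],
    [0,0,-0.004,0,0],
    [0,0,0,0,0],
  ],
)

```text
clock: 5.6
position: [607.4, -4.5, 112.3]
ee_rot: [0.893, -0.45, 0.001, -0.001]
contact_force: [0.4, 1.7, -3.5]
gripper_width: 7.1
```

```bash
python3 -c "
from h import *
im,d,st=snap('scene','s2')
print(st['position'],st['contact_force'],st['wrist_torque'],st['gripper_width'])
crop('s2',270,160,130,110,5,'s2c')
"
```

```text
[607.37910815  -4.53113136 112.29969716] [ 0.40691846  1.7068319  -3.51512859] [ 0.16671162 -0.23685768 -0.04111529] 7.142673170250803
```

View pics/s2c.png

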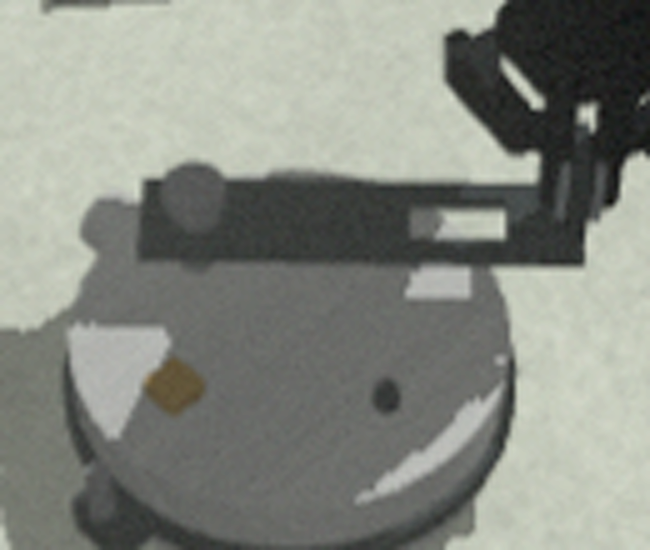

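Request:
drive_tool(
  steps=[
    [0.0085,0.0002,0,2.87,0],
    [0.0085,0.0002,0,2.87,0],
    [0.0085,0.0002,0,2.87,0],
    [0.0085,0.0002,0,2.87,0],
    [0.0085,0.0002,0,2.87,0],
    [0.0085,0.0002,0,2.87,0],
    [0.0085,0.0002,0,2.87,0],
    [0,0,0,0,0],
  ],
)

```text
clock: 6.45
position: [633.4, -58.4, 110.8]
ee_rot: [0.801, -0.599, -0.0, 0.0]
contact_force: [-0.3, 0.3, -3.6]
gripper_width: 7.4
```

```bash
cat >> h.py <<'E'
def rel(bolt=(471.5,-107.2),stud=(589.5,-119.5)):
    st=arm.read_state(); q=st['ee_rot']; b=np.array(bolt); p=st['position'][:2]-b
    s=np.array(stud)-b
    print('R',np.hypot(*p),'ang',np.degrees(np.arctan2(p[1],p[0])),'yaw',(np.degrees(np.arctan2(2*q[1]*q[1]-1,2*q[0]*q[1])))%360-180,'stud ang',np.degrees(np.arctan2(s[1],s[0])),np.hypot(*s))
    print(st['clock'],st['position'],st['contact_force'],st['wrist_torque'],st['gripper_width'])
E
python3 -c "
from h import *
rel()"
```

```text
R 169.10541286976184 ang 16.76573379401581 yaw 16.394403971790553 stud ang -5.950865902941788 118.63932737503193
6.45 [633.41711112 -58.41998576 110.79783721] [-0.27121635  0.25670891 -3.62705983] [ 0.0866009  -0.28501084  0.03129774] 7.41927459401921
```

Request:
drive_tool(
  steps=[
    [0.0083,0.0001,0,2.82,0],
    [0.0083,0.0001,0,2.82,0],
    [0.0083,0.0001,0,2.82,0],
    [0.0083,0.0001,0,2.82,0],
    [0.0083,0.0001,0,2.82,0],
    [0.0083,0.0001,0,2.82,0],
    [0.0083,0.0001,0,2.82,0],
    [0.0083,0.0001,0,2.82,0],
    [0,0,0,0,0],
  ],
)

```text
clock: 7.35
position: [639.9, -123.8, 111.0]
ee_rot: [-0.669, 0.744, 0.0, -0.0]
contact_force: [0.7, -0.5, -3.5]
gripper_width: 7.2
```

```bash
python3 -c "
from h import *
rel()
snap('wrist','w3');snap('top','t3');snap('scene','s3')
crop('w3',320,180,320,240,2.5,'w3c');crop('top0'.replace('top0','t3'),250,180,140,120,5,'t3c');crop('s3',270,180,130,110,6,'s3c')"
```

```text
R 169.23396437544662 ang -5.630686289450241 yaw -6.077232911770835 stud ang -5.950865902941788 118.63932737503193
7.35 [ 639.9174095  -123.80454381  111.02435447] [ 0.66475314 -0.50937329 -3.49552066] [-0.30670544 -0.30805081  0.17682453] 7.244819476479072
```

View pics/w3c.png

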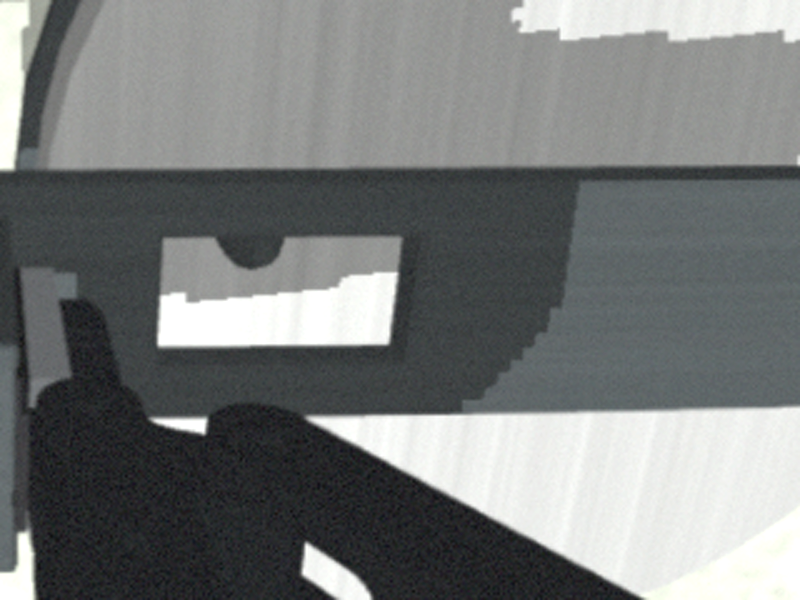

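View pics/t3c.png

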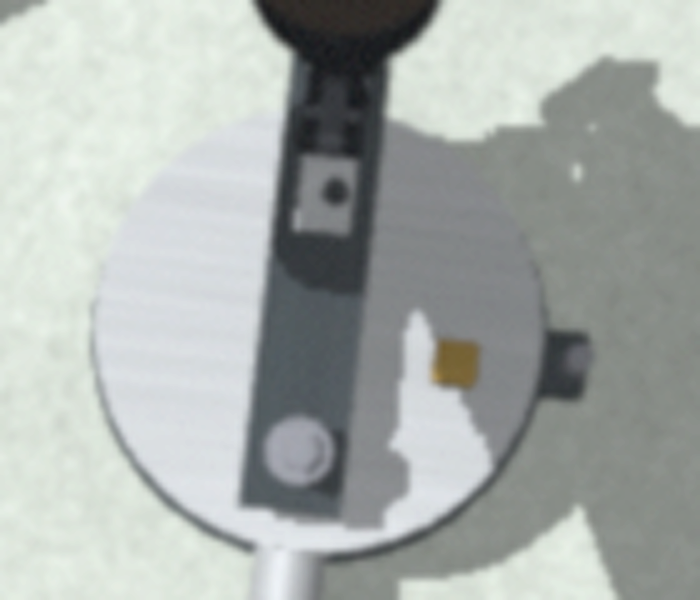

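View pics/s3c.png

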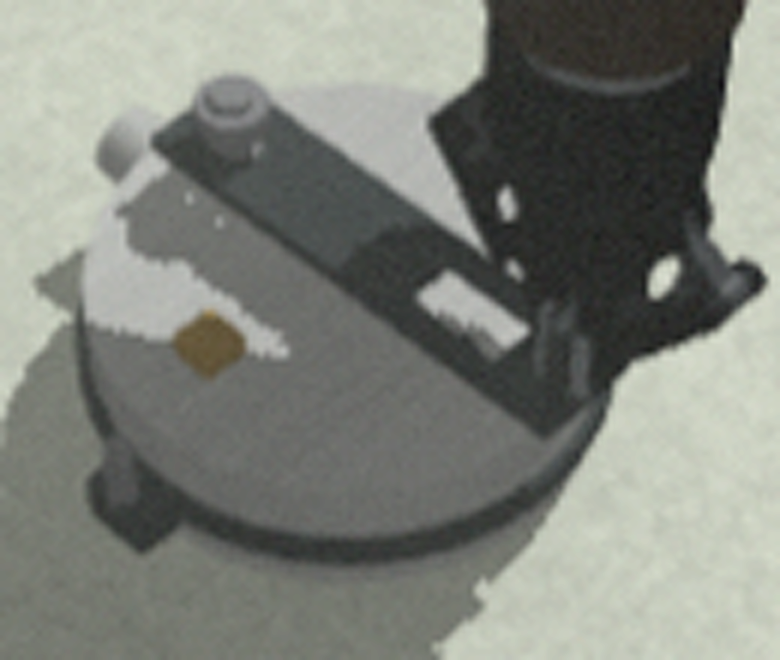

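```bash
python3 -c "
from h import *
w=lambda u,v:(320+u/2.5-.3,180+v/2.5-.3);t=lambda u,v:(250+u/5-.4,180+v/5-.4);s=lambda u,v:(270+u/6-.4,180+v/6-.4)
b=np.array([471.5,-107.2])
def pr(l,P): print(l,P.round(1),'rel ang',np.degrees(np.arctan2(*(P[:2]-b)[::-1])).round(2),np.hypot(*(P[:2]-b)).round(1))
for c in [(162,237),(403,237)]: pr('w upper(cw) z100',ray('wrist',w(*c),100,'w3'))
for c in [(158,347),(390,345)]: pr('w lower z92',ray('wrist',w(*c),92,'w3'))
for c in [(160,360),(405,360)]: pr('w lower z100',ray('wrist',w(*c),100,'w3'))
for c in [(302,155),(358,157),(350,235),(295,232)]: pr('t',ray('top',t(*c),100))
pr('stud t',ray('top',t(336,190),86)); pr('bolt t',ray('top',t(297,449),126))
for c in [(450,270),(530,328),(493,360),(418,297)]: pr('s',ray('scene',s(*c),100))
pr('bar w',ray('wrist',w(300,172),100,'w3'));pr('bar w',ray('wrist',w(300,415),100,'w3'))
print(proj('wrist',[[589.5,-119.5,86]],'w3'), w(250,250))
"
```

```text
w upper(cw) z100 [ 609.2 -131.8  100. ] rel ang -10.12 139.8
w upper(cw) z100 [ 568.8 -127.3  100. ] rel ang -11.7 99.3
w lower z92 [ 609.9 -107.2   92. ] rel ang 0.01 138.4
w lower z92 [ 567.5 -102.8   92. ] rel ang 2.62 96.1
w lower z100 [ 610.8 -109.   100. ] rel ang -0.73 139.3
w lower z100 [ 568.  -104.1  100. ] rel ang 1.83 96.6
t [ 599.5 -105.9  100. ] rel ang 0.57 128.0
t [ 599.  -130.4  100. ] rel ang -10.29 129.6
t [ 564.4 -127.4  100. ] rel ang -12.25 95.1
t [ 565.4 -103.5  100. ] rel ang 2.25 93.9
stud t [ 587.  -120.9   86. ] rel ang -6.76 116.3
bolt t [ 469.1 -106.7  126. ] rel ang 167.96 2.4
s [ 573.1 -107.5  100. ] rel ang -0.14 101.6
s [ 611.9 -111.4  100. ] rel ang -1.7 140.5
s [ 610.1 -131.3  100. ] rel ang -9.84 140.7
s [ 571.6 -124.7  100. ] rel ang -9.93 101.7
bar w [ 585.9 -140.7  100. ] rel ang -16.32 119.2
bar w [586.6 -95.3 100. ] rel ang 5.9 115.7
[[423.41001107 283.84256037]] (419.7, 279.7)
```

Request:
drive_tool(
  steps=[
    [0.0026,0,0,0.9,0],
    [0,0,0.003,0,0],
    [0,0,0.003,0,0],
    [0,0,0.002,0,0],
    [0,0,0,0,0],
  ],
)

```text
clock: 8.0
position: [639.8, -125.8, 102.8]
ee_rot: [-0.663, 0.749, 0.0, -0.0]
contact_force: [-0.6, -1.8, -3.4]
gripper_width: 7.1
```

```bash
python3 -c "
from h import *
rel()
snap('wrist','w4');snap('top','t4')
crop('w4',320,180,320,240,2.5,'w4c');crop('t4',295,195,50,50,10,'t4c')"
```

```text
R 169.3503759450784 ang -6.304488904844241 yaw -6.979120176515636 stud ang -5.950865902941788 118.63932737503193
8.0 [ 639.82620501 -125.79673461  102.83458196] [-0.55891836 -1.78996799 -3.39037339] [-0.58570926 -0.09824941  0.34884963] 7.10760157856684
```

View pics/w4c.png

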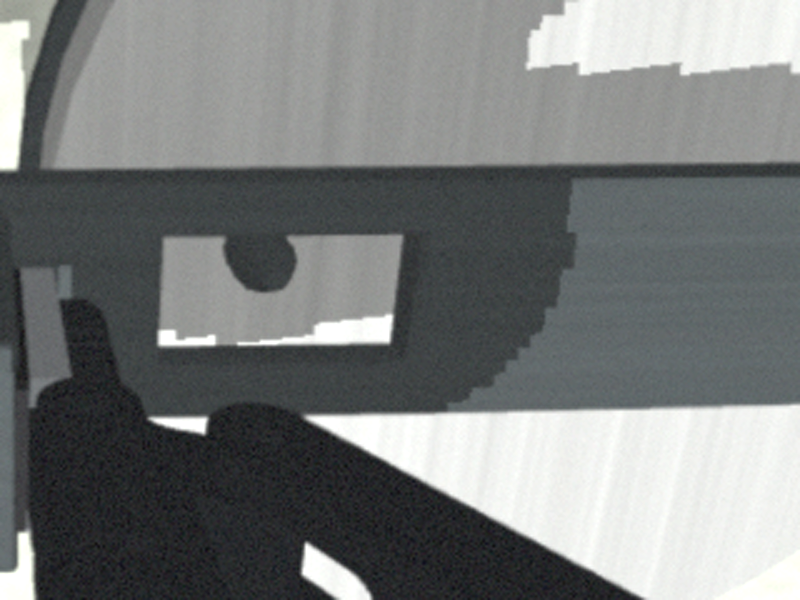

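View pics/t4c.png

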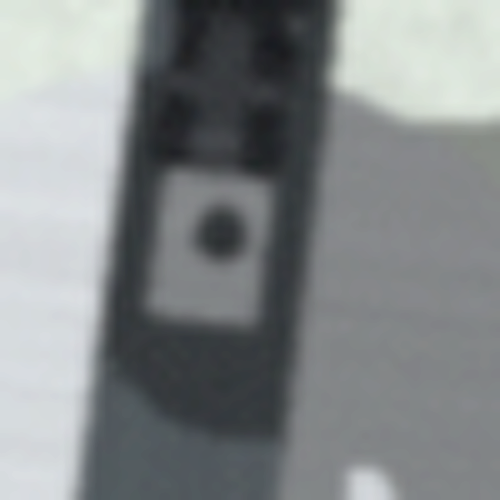

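```bash
python3 -c "
from h import *
w=lambda u,v:(320+u/2.5-.3,180+v/2.5-.3);t=lambda u,v:(295+u/10-.4,195+v/10-.4)
for l,c,z in [('tip',(262,277),86),('up',(260,236),92),('lo',(260,346),84)]: print('w',l,ray('wrist',w(*c),z,'w4').round(1))
for l,c,z in [('tip',(219,232),86),('L',(155,233),92),('R',(268,233),92),('botL',(145,318),92),('topL',(165,172),92)]: print('t',l,ray('top',t(*c),z).round(1))
"
```

```text
w tip [ 591.2 -121.2   86. ]
w up [ 592.7 -131.5   92. ]
w lo [ 591.6 -106.6   84. ]
t tip [ 586.5 -120.2   86. ]
t L [ 584.9 -106.3   92. ]
t R [ 585.3 -131.    92. ]
t botL [ 565.9 -104.4   92. ]
t topL [ 598.6 -108.2   92. ]
```

Request:
drive_tool(
  steps=[
    [0.0018,0,0,0,0],
    [0,0,0.003,0,0],
    [0,0,0.003,0,0],
    [0,0,0.003,0,0],
    [0,0,0,0,0],
  ],
)

```text
clock: 8.6
position: [639.4, -127.4, 93.5]
ee_rot: [-0.663, 0.749, 0.001, -0.0]
contact_force: [-0.4, 0.2, -3.7]
gripper_width: 7.1
```

```bash
python3 -c "
from h import *
rel()
snap('wrist','w5');snap('top','t5')
crop('w5',320,180,320,240,2.5,'w5c');crop('t5',295,195,50,50,10,'t5c')"
```

```text
R 169.14294638338495 ang -6.8725678465291224 yaw -7.015127577044581 stud ang -5.950865902941788 118.63932737503193
8.6 [ 639.42761159 -127.4399006    93.47460263] [-0.40068223  0.15490819 -3.65500329] [-0.07399719 -0.2679166  -0.00989277] 7.126379526382087
```

View pics/w5c.png

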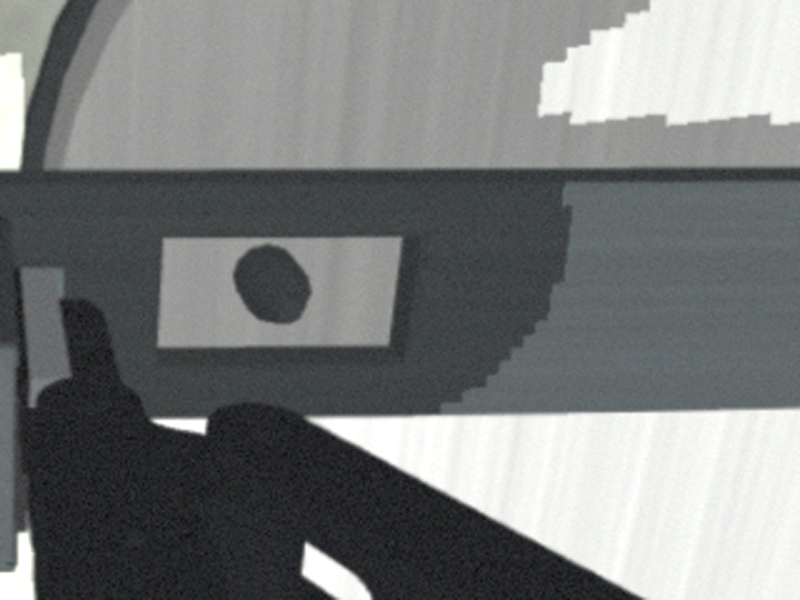

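View pics/t5c.png

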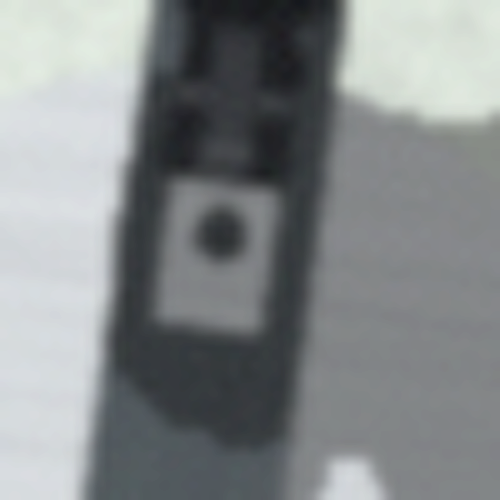

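The stud is centred inside the slot in both views, at wrist crop (272,285) and top crop (219,233). I'll lower the last ~4.5 mm.

Request:
drive_tool(
  steps=[
    [0,0,0.002,0,0],
    [0,0,0.002,0,0],
    [0,0,0.0005,0,0],
    [0,0,0,0,0],
  ],
)

```text
clock: 9.1
position: [639.7, -127.6, 89.7]
ee_rot: [-0.663, 0.749, 0.0, -0.0]
contact_force: [0.0, 1.0, -3.9]
gripper_width: 7.3
```

Request:
drive_tool(
  steps=[
    [0,0,0.0007,0,0],
    [0,0,0.0005,0,0],
    [0,0,0,0,0],
  ],
)

```text
clock: 9.4
position: [639.8, -127.6, 89.1]
ee_rot: [-0.663, 0.749, -0.0, 0.0]
contact_force: [-0.5, 0.2, -0.7]
gripper_width: 7.6
```

Request:
drive_tool(
  steps=[
    [0,0,0,0,0.01],
    [0,0,0,0,0.015],
    [0,0,0,0,0.022],
    [0,0,0,0,0.03],
    [0,0,0,0,0.03],
  ],
)

```text
clock: 9.9
position: [639.9, -127.7, 88.7]
ee_rot: [-0.663, 0.749, -0.0, 0.0]
contact_force: [0.2, -0.6, -0.3]
gripper_width: 29.9
```

Request:
drive_tool(
  steps=[
    [0,0,-0.01,0,0.03],
    [0,0,-0.02,0,0.03],
    [0,0,-0.03,0,0.03],
    [0,0,-0.04,0,0.03],
    [0,0,-0.04,0,0.03],
    [0,0,-0.03,0,0.03],
    [0,0,0,0,0.03],
  ],
)

```text
clock: 10.6
position: [642.2, -128.1, 265.9]
ee_rot: [-0.663, 0.749, -0.005, 0.004]
contact_force: [0.2, -0.3, 0.1]
gripper_width: 30.2
```

```bash
python3 -c "
from h import *
rel()
snap('wrist','w6');snap('scene','s6');snap('top','t6')
crop('w6',0,0,640,480,1.25,'w6c');crop('s6',270,180,130,100,6,'s6c');crop('t6',250,180,140,120,5,'t6c')"
```

```text
R 171.99257266199308 ang -6.990318965857896 yaw -6.9562225888584805 stud ang -5.950865902941788 118.63932737503193
10.6 [ 642.2141053  -128.13177733  265.90923988] [ 0.19640331 -0.30591769  0.07958459] [-0.00939902  0.02335738 -0.0027547 ] 30.200816973460125
```

View pics/w6c.png

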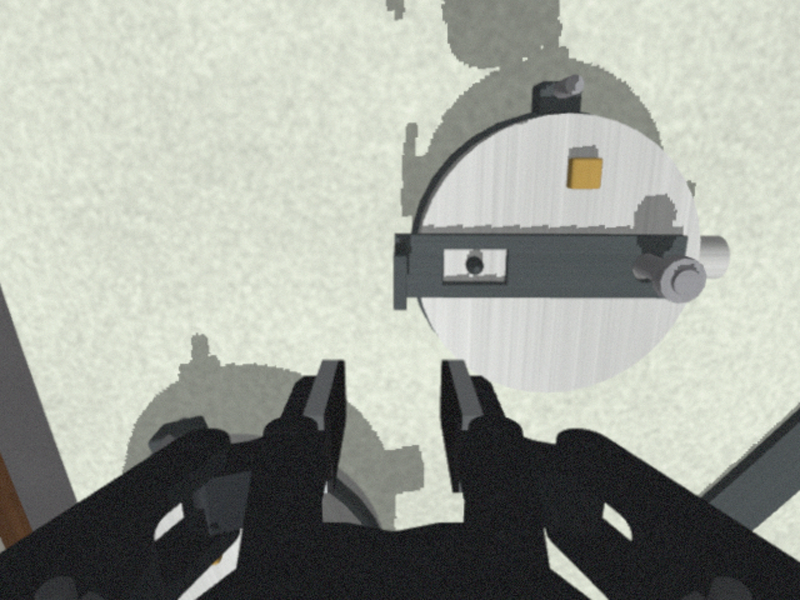

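View pics/s6c.png

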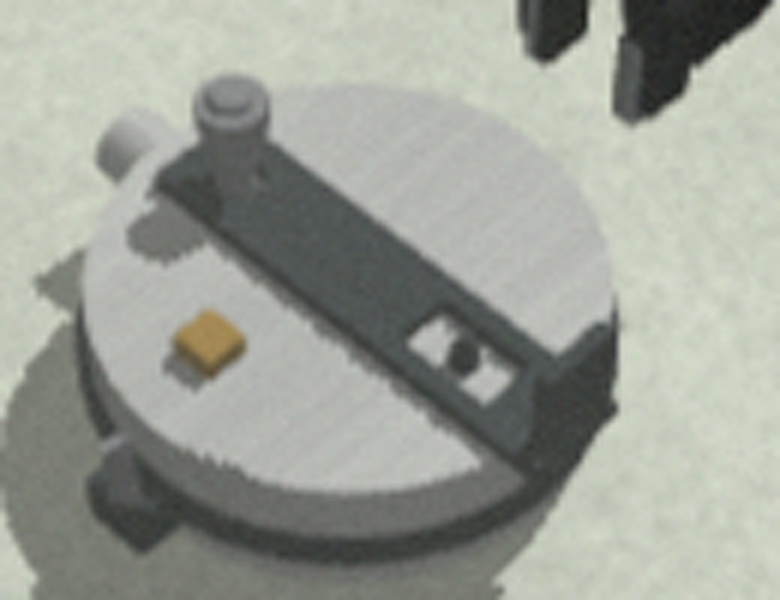

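The bracket lies flat with the stud inside its slot, at wrist crop (475,264) and scene crop (465,355). The hole is still on the tall bolt, and the gripper is well clear.

```bash
python3 -c "
from h import *
print(arm.job_done())"
```

```text
the job is handed in; nothing more can be done
None
```

The bracket now lies flat on the 209 mm chamber's face, with its hole on the tall bolt and its slot over the stud. The gripper has let go, and I handed the job in at about 11 s on the robot's clock.

- **Moves:** I gripped the tab, lifted the bracket level by about 22 mm and swung it about 43° clockwise round the bolt. After two fine corrections of 2–3 mm I lowered it and let go. The spare strap was not touched.
- **Seating:** At the end the tool was back at the height where I first gripped the tab (89.1 mm). The measured load had fallen from about 3.7 N to near zero, so the chamber was carrying the weight.
- **Last pictures:** The wrist and scene pictures taken after letting go show the stud inside the slot and the bracket flat. The gripper was about 180 mm above where it let go.
- **Forces:** The readings I saw stayed at about 4 N or less.
- **Disagreement:** The cameras differed by up to about 4 mm on where the stud and bolt are. I made the final alignment from the stud's position relative to the slot in the wrist and top views, which agreed to within about 1 mm.

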